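Cure a gilded finial under a hold-down lamp timer

ROBOT

A 6-joint arm with a two-finger parallel gripper is mounted at the origin on the work surface. World frame = base frame: x ahead of the robot, y to its left, z up, the work surface at z = 0. Lengths are in mm, angles in rad, forces in N, time in s.
With the tool pointing down it reaches from about 250 to 775 mm from the base axis. Payload 4 kg.
Tool frame: the origin (TCP) lies on the front face of the gripper's body, between the roots of the fingers; the fingertips stand 73 mm ahead of it and the grasp point (between the pads) lies 54 mm ahead of it; z points along the fingers, y is the line along which they close (so a half turn about z gives the same grasp; the last joint's range is limited). The gripper opens to 85 mm and grips with 20 to 120 N. Pads are 22 mm wide; open, the fingers measure 114 mm over their backs; the gripper's body (76 mm by 85 mm) begins 54 mm behind the grasp point. The pads swing forward as they close: fully open they stand 13 mm farther back than shut.
Start: joints at [1.198, 0.087, 1.371, -0, 1.684, -0.103], TCP at [146.602, 530.111, 303.941] pointing down, gripper open.
Joint ranges: [-3.1, 3.1], [-0.76, 2.03], [0.27, 2.55], [-1.08, 4.22], [0.17, 2.65], [-2.57, 2.57]. Speed limits (rad/s): [2.79, 2.79, 3.14, 3.14, 3.14, 3.14].

INTERFACE

Orientations are given as [roll, pitch, yaw] about the fixed x, y, z axes, in that order (R = Rz(yaw) Ry(pitch) Rx(roll)).
In Python, from station import manip, imaging gives the robot as it stands. The module is installed in compiled form; this text tells all that it offers.
- The arm moves only by the tool jog_arm, never from a script. Its argument "steps" is a list of rows, each a list of 7 numbers: the shift along the tool's x, y, z in mm, then the turn, a rotation vector about the tool's x, y, z in rad, then the opening, from 0 (shut) to 1 (fully open). A call has exactly 8 rows; each row is the pose to reach, as a shift and turn from the pose commanded when the call began, along the tool's axes at that moment; what a row does not reach only later rows make up. A row lasts 1/8 s, in which the tool goes at most 62.5 mm and 10.7 degrees, less where a joint would pass 70% of its speed; a pose out of reach is approached as far as the arm can. A call with a gripper value outside its range is refused whole. The fingers move at their own pace and stop on an object; "force" is the grip in N (left out, the last holds). Time passes only in rows, so rows that repeat a pose let the fingers close, or fill a call up. It gives the time, the measured TCP pose, the force, the opening and the grip force at its end, in the units of the state.
- manip.read_state(): the state, without advancing time (a new reading comes with each control period).
- imaging.get_image(name): name is "side" or "top" or "wrist"; returns a dict with "pixels" (420x560x3 uint8, red, green, blue), "depth" (420x560 float32, mm along the optical axis (not along the pixel's ray), 0 where there is no reading), "fx", "fy", "cx", "cy" (pixels), "origin" and "attitude" of the camera in the world; the wrist camera has in their place "hand_eye" (4x4, takes a point from camera to tool coordinates, whose origin is the TCP and whose axes are the flange's). Camera axes: x right, y down, z forward; pixel columns grow to the right and rows downward; lengths in mm; the calibration is good to about 2 mm. The wrist camera is an equidistant fisheye: a pixel r from the principal point sees the ray r / f radians off the axis. A picture is of the moment at which its call begins: read the wrist's pose just before it.
- manip.hand_in(): hands the job in; it is judged then, once.
Trained networks look in the newest picture that a camera, given by its name, has taken for a name from the list of things; names that differ only in an ending like _2 or _b are one class to them, and where a whole thing is asked for, a point or a joint stands for the part that bears it (a point fixed in the world has none). Each returns a list of dicts, best first, with "confidence" (0 to 1); they miss things now and then, are a little off and sometimes report something else, mostly with a low value. They report only what shows in the picture. A call takes as long as a camera call.
- imaging.find_in(target, camera): "position" ([row, column] in pixels, amid what is visible of it).
- imaging.tip_of(target, camera): "position" ([row, column] in pixels: a listed point, or the origin of a listed thing).
The state is a dict: "time": time; "joint_positions": joint angles; "joint_velocities": joint speeds; "joint_efforts": joint torques, N m; "eef_pos": TCP position; "tcp_rot": TCP orientation; "force": force on the tool from outside, world axes, zero at the start; "moment": the same for the moment, N m; "width": finger opening in mm; "finger_force": force on a finger pad.
Only numpy, scipy, OpenCV 4.12 (cv2) and the standard library are available. Lean on these libraries where they do the work, as an engineer would, in place of code of your own. Each camera call takes 0.05 s, during which the arm holds its last target. There are 200 camera calls.

TASK

Stand the gold finial upright on the blue plate of the curing stand, midway between its two lamps and in line with them, and let go of it. Then, with the fingertips, press the timer's red lever down past its first two clicks to the third position, right at the bottom of its travel, and finish while still holding it down there, since it springs back when released. Leave the other things on the table where they are.

Things in the scene. Friction and masses are not known exactly. Their poses are not given: they have to be found in the camera images.
- finial_gold: the gilded (gold) turned finial, about 0.14 kg, loose, upright on the table. Round, 61 mm high: foot disc 52 mm across and 10 mm high, neck 20 mm across, then a drum 32 mm across from 31 to 51 mm above the foot (grip it there), domed top. Origin: centre of its underside, z up; yaw means nothing. One of a row of three, beside a white and a red-brown one of the same shape
- finial_white: same shape and size as the gilded finial, but white; a bystander, leave it where it stands
- finial_red: same shape and size as the gilded finial, but red-brown (terracotta); a bystander, leave it where it stands
- stand: the curing stand, fixed: a blue plate 110 mm (its x) by 360 mm (its y), 6 mm thick, with a black lamp on a post at each end. The lamps lie along the stand's y axis: cylinders 48 mm across, centred 56 mm above the table, tops 80 mm up, their violet faces looking inward at y = +108 and -108 mm. Origin: centre of the plate's underside, on the table
- stand_middle (a point): the point on the top face of the stand's plate (6 mm above the table) midway between the two lamps: where the centre of the gold finial's foot belongs; no mark is drawn there. Axes as the stand's
- timer: the lamp timer, fixed: grey housing 52 mm (its x) by 100 mm (its y), 112 mm high, on a dark foot plate 100 by 160 by 8 mm reaching to y = +65 mm. A white dial 80 mm across on its +x side turns about a level axis along the timer's x, 80 mm above the table. A lever runs from the dial towards +y, with a red pad at its end. Origin: on the table under the dial's axis
- dial_pad (a point): centre of the top face of the red lever pad (36 mm wide, 46 mm long along the lever, 12 mm thick), 130 mm from the dial's axis and at timer x = +21 mm; it moves with the lever. At rest the lever rises 0.35 rad above level: pad top 130 mm above the table, timer y = 120 mm. At the bottom it points 0.37 rad below level: pad top 39 mm up, timer y = 123 mm. Free room below. Axes as the timer's at rest
- dial (a joint): dial angle in rad, 0 at rest with the lever up, growing as the lever is pressed down; clicks (detents) at 0.233 (first) and 0.467 (second), third position at 0.70, stop at 0.72. A spring always drives it back to 0 when released: about 3 N at the pad at rest rising to 6 N at the third position, and the clicks add or take up to about 2 N on the way
- size_jar: amber jar with a white label and lid, 56 mm across and 75 mm high; a bystander
- steel_weight: steel cylinder 48 mm across, 40 mm high; a bystander
- gilding_brush: brush lying on the table; a bystander
- spatula: spatula lying on the table; a bystander

How it is judged:
By the outcome, as a careful person would: the job done as asked, in the order asked, and still so for the second after the job is handed in, while the arm keeps its last pose, push and grip.
It also fails if it takes over 48 s, if anything falls off the work surface, if the arm or the gripper's body presses on something with over 40 N, if the wrist force passes 120 N, or if a joint passes its speed limit or range.

## Working session

There is one attempt and no reset: what is moved stays moved. The work goes in short steps, Python scripts to look and compute and a tool call to move; the robot and the scene stay as the last step left them, time stands still between calls to the robot, and variables do not carry over. Pictures are saved under pics/ and viewed, at most 10 in all, crops included, and the job is handed in when it is done.

Besides the shell and the picture viewer there is one more tool, called after "Call:" as name(argument=value, ...), one argument or row to a line, values as JSON. jog_arm: Moves the arm, as the interface text tells. Its arguments: {"type":"object","properties":{"steps":{"type":"array","items":{"type":"array","items":{"type":"number"}}},"force":{"type":"number"}},"required":["steps"]}

```bash
mkdir -p pics; cat > h.py <<'E'
import numpy as np, cv2
from station import manip, imaging
from scipy.spatial.transform import Rotation as R
def cam(n):
    im=imaging.get_image(n); return im
def att(im):
    a=np.array(im["attitude"],float)
    return a if a.shape==(3,3) else R.from_euler('xyz',a).as_matrix()
def cloud(im):
    d=im["depth"]; v,u=np.mgrid[:d.shape[0],:d.shape[1]]
    p=np.stack([(u-im["cx"])/im["fx"]*d,(v-im["cy"])/im["fy"]*d,d],-1)
    return p@att(im).T+np.array(im["origin"])
def ray(im,rc,z):
    r=att(im)@np.array([(rc[1]-im["cx"])/im["fx"],(rc[0]-im["cy"])/im["fy"],1]);o=np.array(im["origin"])
    return o+r*(z-o[2])/r[2]
def save(im,n): cv2.imwrite(f"pics/{n}.png",cv2.cvtColor(im["pixels"],cv2.COLOR_RGB2BGR))
E
python3 - <<'E'
from h import *
np.set_printoptions(precision=1,suppress=True)
s=manip.read_state();print(s)
for n in("top","side"):
    im=cam(n);save(im,n);print(n,im["origin"],im["attitude"],im["fx"],im["cx"],im["cy"])
    P=cloud(im);np.save(n,P)
    for t in("finial_gold","finial_white","finial_red","stand","stand_middle","timer","dial_pad","size_jar","steel_weight"):
        try:
          for f in("find_in","tip_of"):
            for r in getattr(imaging,f)(t,n)[:2]:
                p=r["position"];i=tuple(int(round(x)) for x in p)
                print(t,f,np.array(p),round(r["confidence"],2),P[i])
        except Exception as e: print(t,e)
E
```

```text
{'time': 0.0, 'joint_positions': array([ 1.2,  0.1,  1.4, -0. ,  1.7, -0.1]), 'joint_velocities': array([-0.,  0., -0., -0., -0., -0.]), 'joint_efforts': array([ -0. , -35.2, -31.3,  -0. ,   0. ,  -0. ]), 'eef_pos': array([146.5, 529.8, 302.7]), 'tcp_rot': array([-3.1, -0. ,  2.9]), 'force': array([ 0.4, -1. ,  0.6]), 'moment': array([-0.1, -0. ,  0. ]), 'finger_force': 0.0, 'width': 85.6914338907825}
top [ 276.7   17.6 1523.7] [-3.   0.  -1.6] 520.608978729991 284.70817287918806 208.9850452199036
finial_gold find_in [228.3 308.1] 0.47 [455.4  -6.5  60.8]
finial_gold tip_of [226.5 307.3] 0.63 [461.1  -3.9  61.5]
finial_white find_in [236.4 265.9] 0.6 [436.1 112.8  60.2]
finial_white find_in [234.8 235.3] 0.56 [442.3 201.7  52.1]
finial_white tip_of [235.6 235.4] 0.47 [440.3 202.8  43.9]
finial_red find_in [238.2 262.7] 0.83 [430.4 121.3  62.1]
finial_red tip_of [236.3 264.6] 0.58 [436.1 115.6  61.1]
stand find_in [177.5 253.4] 0.68 [617.6 152.2   3.8]
stand find_in [172.3 385.3] 0.32 [ 595.5 -220.5  126.5]
stand tip_of [175.3 254.9] 0.88 [626.9 146.2   2.3]
stand_middle find_in [182.
[... 1284 characters left out ...]
17.2]
stand_middle find_in [204.2 280.8] 0.72 [600.8 151.9   6. ]
stand_middle tip_of [201.8 281.8] 0.72 [608.8 159.1   4. ]
timer find_in [333.6 369.6] 0.58 [ 502.5 -360.9  113.9]
timer tip_of [333.7 370.2] 0.93 [ 502.5 -360.9  113.9]
timer tip_of [198.6 285.7] 0.66 [624.  160.9   7. ]
dial_pad find_in [272.5 368.9] 0.78 [ 598.9 -236.4  121.7]
dial_pad tip_of [259.8 364. ] 0.61 [ 603.9 -209.   133.6]
size_jar find_in [164.6 198.9] 0.62 [446.1 374.4  63.2]
size_jar tip_of [170.8 197.9] 0.71 [440.3 375.1  41.1]
steel_weight find_in [243.7 377.3] 0.65 [ 724.5 -133.5   37.4]
steel_weight find_in [207.8 283.7] 0.55 [600.6 134.9   4.1]
steel_weight tip_of [247.8 376.1] 0.66 [ 721.8 -135.7   24.5]
```

View pics/top.png

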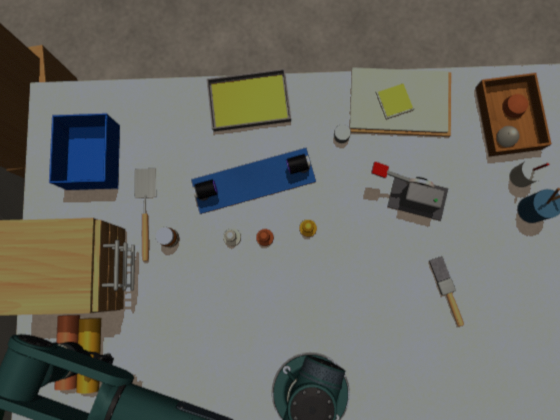

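View pics/side.png

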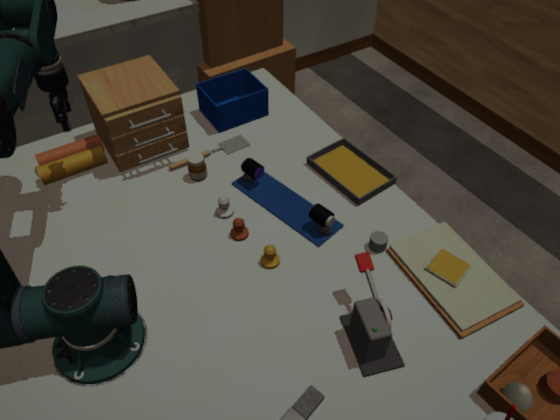

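The top view shows the gold finial at (row 228, col 308), the blue plate between lamps at (190, 205) and (163, 298), and the red pad at (170, 380). The side view agrees. Now I'll refine these from colour and depth.

```bash
python3 - <<'E'
from h import *
np.set_printoptions(precision=1,suppress=True)
for n in("top","side"):
    P=np.load(n+".npy");im=cv2.imread(f"pics/{n}.png");H=cv2.cvtColor(im,cv2.COLOR_BGR2HSV)
    x,y,z=P[...,0],P[...,1],P[...,2]
    print(n,"table z",np.median(z[(abs(x-350)<40)&(abs(y)<80)]))
    g=(abs(x-455)<45)&(abs(y+10)<45)
    m=g&(z>30);q=P[m];print("gold top",m.sum(),q.mean(0),q.min(0),q.max(0))
    m=g&(z>4)&(z<14);q=P[m];print("foot",m.sum(),q.mean(0),q.min(0),q.max(0))
    s=(abs(x-612)<110)&(abs(y-150)<220)
    m=s&(H[...,0]>100)&(H[...,0]<125)&(H[...,1]>120)&(z<12)&(z>-5)
    print("plate",m.sum(),cv2.minAreaRect(P[m][:,:2].astype(np.float32)),P[m][:,2].mean())
    m=s&(z>40)&(z<95)
    k,l,st,c=cv2.connectedComponentsWithStats(m.astype(np.uint8))
    for i in range(1,k):
        if st[i,4]>30:
            q=P[l==i];print("lamp",st[i,4],q.mean(0),q.min(0),q.max(0),cv2.minAreaRect(q[:,:2].astype(np.float32)))
    m=((H[...,0]<8)|(H[...,0]>172))&(H[...,1]>170)&(abs(x-595)<50)&(abs(y+220)<50)&(z>90)
    q=P[m];print("pad",m.sum(),q.mean(0),cv2.minAreaRect(q[:,:2].astype(np.float32)),q[:,2].min(),q[:,2].max())
    m=(z>106)&(z<118)&(abs(x-510)<60)&(abs(y+310)<90)
    q=P[m];print("housing",m.sum(),q.mean(0),cv2.minAreaRect(q[:,:2].astype(np.float32)))
E
```

```text
top table z -0.558405546246945
gold top 105 [462.7  -6.3  54.2] [448.3 -21.2  35.5] [479.4   7.5  65.6]
foot 163 [458.2  -6.9   8.4] [413.9 -52.3   4.1] [498.9  34.9  14. ]
plate 3260 ((610.8884887695312, 152.0335693359375), (107.98702239990234, 355.73553466796875), 13.813213348388672) 5.357925718090355
lamp 361 [642.3  17.5  72.5] [617.5 -18.   46.7] [673.8  51.1  86.5] ((645.2296752929688, 16.37261199951172), (47.814117431640625, 64.90296173095703), 14.238641738891602)
lamp 368 [575.4 285.3  72.4] [549.6 253.1  41.3] [604.2 321.8  90.5] ((578.1412963867188, 288.55078125), (48.409637451171875, 65.31059265136719), 14.73421859741211)
pad 160 [ 602.6 -205.7  130.1] ((602.9204711914062, -206.18722534179688), (40.64127731323242, 31.320926666259766), 75.62715911865234) 118.2632682026283 142.8279830217432
housing 673 [ 535.3 -327.2  111.3] ((539.568115234375, -328.9044189453125), (99.94844818115234, 64.59745025634766), 73.05850219726562)
side table z -0.11857334711498879
gold top 144 [459.4 -16.   50.7] [446.3 -27.5  30.6] [477.    2.7  63.3]
foot 138 [454.5 -18.7   9.7] [410.2 -55.    4.1] [498.2  29.5  14. ]
plate 2475 ((614.0935668945312, 149.2947540283203), (117.64320373535156, 358.86822509765625), 13.799677848815918) 5.77640641850934
lamp 337 [571.7 273.4  67.6] [546.7 247.8  41.3] [605.4 317.3  83.3] ((574.9110107421875, 283.3390197753906), (49.7734375, 67.20204162597656), 13.439205169677734)
lamp 415 [637.7   6.2  68.5] [614.8 -22.6  40.3] [671.8  43.3  84.6] ((644.0618286132812, 11.594398498535156), (48.7524299621582, 64.79832458496094), 11.024541854858398)
pad 229 [ 602.9 -211.   130.5] ((602.5886840820312, -211.52603149414062), (40.757755279541016, 34.537193298339844), 77.09589385986328) 121.49835186077519 139.27092842690433
housing 1029 [ 532.7 -334.5  111.9] ((538.2882690429688, -334.18878173828125), (100.80016326904297, 65.61980438232422), 73.329345703125)
```

```bash
cat >> h.py <<'E'
def delta(target):
    s=manip.read_state();M=R.from_euler('xyz',s["tcp_rot"]).as_matrix()
    return M.T@(np.array(target)-s["eef_pos"])
E
python3 - <<'E'
from h import *
s=manip.read_state();print(repr(s["tcp_rot"]),s["eef_pos"],s["time"],R.from_euler('xyz',s["tcp_rot"]).as_matrix().round(3))
print(delta([463,-8,230]), delta([463,-8,230])*.5)
E
```

```text
array([3.14151477e+00, 1.28166764e-05, 2.87178582e+00]) [146.60855134 530.10859256 303.93952675] 1.9 [[-0.964  0.267  0.   ]
 [ 0.267  0.964  0.   ]
 [-0.     0.    -1.   ]]
[-448.37451317 -434.31423364   73.91144825] [-224.18725659 -217.15711682   36.95572413]
```

Call:
jog_arm(
  steps=[
    [-42, -41, 0, 0, 0, 0, 1],
    [-84, -81, 0, 0, 0, 0, 1],
    [-126, -122, 0, 0, 0, 0, 1],
    [-168, -163, 0, 0, 0, 0, 1],
    [-210, -203, 0, 0, 0, 0, 1],
    [-252, -244, 0, 0, 0, 0, 1],
    [-294, -285, 0, 0, 0, 0, 1],
    [-336, -326, 0, 0, 0, 0, 1],
  ],
)

```text
time: 2.9
eef_pos: [384.1, 124.6, 304.3]
tcp_rot: [3.141, 0.001, 2.872]
force: [0.1, 0.6, 0.7]
width: 85.7
finger_force: 0.0
```

Call:
jog_arm(
  steps=[
    [-30, -29, 15, 0, 0, 0, 1],
    [-60, -58, 30, 0, 0, 0, 1],
    [-85, -82, 45, 0, 0, 0, 1],
    [-102, -98, 60, 0, 0, 0, 1],
    [-112, -108, 74, 0, 0, 0, 1],
    [-112, -108, 74, 0, 0, 0, 1],
    [-112, -108, 74, 0, 0, 0, 1],
    [-112, -108, 74, 0, 0, 0, 1],
  ],
)

```text
time: 3.9
eef_pos: [462.8, -6.9, 230.8]
tcp_rot: [3.141, 0.002, 2.873]
force: [-1.0, -0.3, 0.4]
width: 85.3
finger_force: 0.0
```

```bash
cat >> h.py <<'E'
def wrist_cloud():
    s=manip.read_state();im=imaging.get_image("wrist")
    d=im["depth"];v,u=np.mgrid[:d.shape[0],:d.shape[1]]
    a=(u-im["cx"])/im["fx"];b=(v-im["cy"])/im["fy"];r=np.hypot(a,b)+1e-9
    k=np.where(r<1.4,np.tan(np.minimum(r,1.4))/r,0)
    p=np.stack([a*k*d,b*k*d,d],-1);h=np.array(im["hand_eye"])
    M=R.from_euler('xyz',s["tcp_rot"]).as_matrix()
    P=(p@h[:3,:3].T+h[:3,3])@M.T+s["eef_pos"]
    P[d<=0]=np.nan
    return im,P,s
E
python3 - <<'E'
from h import *
np.set_printoptions(precision=1,suppress=True)
im,P,s=wrist_cloud();save(im,"w1");np.save("w1",P)
print(s["time"],s["eef_pos"],s["tcp_rot"],s["joint_positions"])
x,y,z=np.moveaxis(P,-1,0)
g=(abs(x-463)<40)&(abs(y+8)<40)
m=g&(z>33)&(z<70);q=P[m];print(m.sum(),q.mean(0),q.min(0),q.max(0))
m=g&(z>4)&(z<14);q=P[m];print(m.sum(),np.percentile(q,[2,50,98],axis=0))
m=g&(z>56)&(z<70);print(P[m].mean(0))
t=g&(z<3);print("table",np.nanmedian(z[t]))
E
```

```text
3.9 [462.8  -6.9 230.8] [3.1 0.  2.9] [-0.1 -0.1  1.7  0.   1.5 -1.4]
1329 [460.3  -7.2  54.7] [447.  -23.5  33.3] [478.8   7.8  62. ]
961 [[438.2 -32.    6.8]
 [450.6  -1.6  11.5]
 [479.9  16.4  13.8]]
[462.4  -7.8  58.6]
table -0.22478865040045548
```

View pics/w1.png

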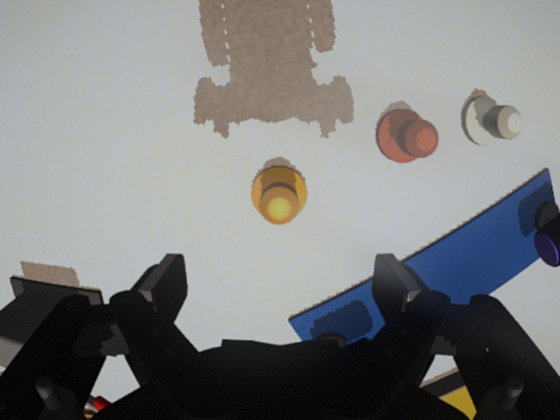

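The wrist view shows the gold finial centred at pixel (280, 205), with open space around it. The measured centre is (463, -7.5), directly below the tool, so I'll descend and grip.

Call:
jog_arm(
  steps=[
    [0, 0, 35, 0, 0, 0, 1],
    [0, 0, 70, 0, 0, 0, 1],
    [0, 0, 100, 0, 0, 0, 1],
    [0, 0, 122, 0, 0, 0, 1],
    [0, 0, 137, 0, 0, 0, 1],
    [0, 0, 137, 0, 0, 0, 1],
    [0, 0, 137, 0, 0, 0, 1],
    [0, 0, 137, 0, 0, 0, 0],
  ],
  force=35,
)

```text
time: 4.95
eef_pos: [463.5, -7.7, 94.1]
tcp_rot: [3.141, 0.003, 2.872]
force: [0.1, 0.6, 0.1]
width: 70.0
finger_force: 0.0
```

Call:
jog_arm(
  steps=[
    [0, 0, 0, 0, 0, 0, 0],
    [0, 0, 0, 0, 0, 0, 0],
    [0, 0, 0, 0, 0, 0, 0],
    [0, 0, 0, 0, 0, 0, 0],
    [0, 0, 0, 0, 0, 0, 0],
    [0, 0, 0, 0, 0, 0, 0],
    [0, 0, 0, 0, 0, 0, 0],
    [0, 0, 0, 0, 0, 0, 0],
  ],
)

```text
time: 5.95
eef_pos: [463.0, -7.6, 93.4]
tcp_rot: [3.141, 0.001, 2.872]
force: [-1.2, -0.2, 5.1]
width: 30.4
finger_force: 35.0
```

Call:
jog_arm(
  steps=[
    [0, 0, -20, 0, 0, 0, 0],
    [0, 0, -50, 0, 0, 0, 0],
    [0, 0, -80, 0, 0, 0, 0],
    [0, 0, -100, 0, 0, 0, 0],
    [-10, 20, -105, 0, 0, 0, 0],
    [-25, 48, -105, 0, 0, 0, 0],
    [-40, 77, -105, 0, 0, 0, 0],
    [-55, 106, -105, 0, 0, 0, 0],
  ],
)

```text
time: 6.95
eef_pos: [544.2, 80.6, 196.5]
tcp_rot: [-3.141, -0.002, 2.872]
force: [0.1, -1.2, -0.3]
width: 30.3
finger_force: 34.9
```

Call:
jog_arm(
  steps=[
    [-15, 29, 0, 0, 0, 0, 0],
    [-29, 55, 0, 0, 0, 0, 0],
    [-39, 75, 0, 0, 0, 0, 0],
    [-45, 87, 0, 0, 0, 0, 0],
    [-45, 87, 0, 0, 0, 0, 0],
    [-45, 87, 0, 0, 0, 0, 0],
    [-45, 87, 0, 0, 0, 0, 0],
    [-45, 87, 0, 0, 0, 0, 0],
  ],
)

```text
time: 7.95
eef_pos: [610.3, 151.3, 198.2]
tcp_rot: [3.141, 0.0, 2.871]
force: [-0.3, 0.8, -1.6]
width: 30.2
finger_force: 34.9
```

```bash
python3 - <<'E'
from h import *
np.set_printoptions(precision=1,suppress=True)
im,P,s=wrist_cloud();save(im,"w2");np.save("w2",P)
print(s["time"],s["eef_pos"],s["tcp_rot"],s["width"],s["force"])
x,y,z=np.moveaxis(P,-1,0);H=cv2.cvtColor(im["pixels"],cv2.COLOR_RGB2HSV)
m=(H[...,0]>100)&(H[...,0]<125)&(H[...,1]>120)&(z<12)&(z>-5)&(abs(x-611)<110)&(abs(y-152)<220)
print("plate",m.sum(),cv2.minAreaRect(P[m][:,:2].astype(np.float32)),P[m][:,2].mean())
M=R.from_euler('xyz',s["tcp_rot"]).as_matrix();T=(P-s["eef_pos"])@M
m=(H[...,0]>12)&(H[...,0]<32)&(H[...,1]>110)&(np.abs(T[...,:2]).max(-1)<45)&(T[...,2]<130)
q=T[m];print("finial tool",m.sum(),np.percentile(q,[2,50,98],axis=0))
E
```

```text
7.95 [610.3 151.3 198.2] [3.1 0.  2.9] 30.196096705723907 [-0.3  0.8 -1.6]
plate 27762 ((611.6119384765625, 150.4072265625), (107.77542877197266, 356.8489685058594), 14.047382354736328) 5.829554597099715
finial tool 8570 [[ -9.  -19.3  32.3]
 [  9.8  -0.6  43. ]
 [ 22.9  21.2  83.7]]
```

View pics/w2.png

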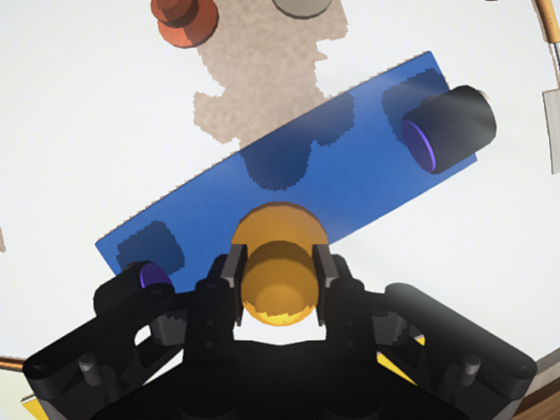

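```bash
python3 - <<'E'
from h import *
np.set_printoptions(precision=2,suppress=True)
P=np.load("w2.npy");s=manip.read_state();im=cv2.imread("pics/w2.png");H=cv2.cvtColor(im,cv2.COLOR_BGR2HSV)
M=R.from_euler('xyz',s["tcp_rot"]).as_matrix();T=(P-s["eef_pos"])@M
m=(H[...,0]>12)&(H[...,0]<32)&(H[...,1]>110)&(np.abs(T[...,:2]).max(-1)<45)&(T[...,2]>72)&(T[...,2]<100)
m=cv2.erode(m.astype(np.uint8),np.ones((5,5)))>0
q=T[m];print(m.sum(),np.percentile(q,[1,50,99],axis=0))
c,_,_,_=np.linalg.lstsq(np.c_[q[:,:2],np.ones(len(q))],q[:,2],rcond=None);print("foot plane",c)
w=(q.max(0)+q.min(0))/2;print(w)
m=(H[...,0]>120)&(H[...,0]<150)&(H[...,1]>120)&(P[...,2]>30)&(P[...,2]<85)
k,l,st,c=cv2.connectedComponentsWithStats(m.astype(np.uint8))
for i in range(1,k):
    if st[i,4]>40:print(st[i],np.median(P[l==i],0))
print(delta([611.6,151.2,101.5]))
E
```

```text
2180 [[  5.73 -21.61  76.34]
 [ 15.01  -2.43  80.48]
 [ 23.66  20.03  83.78]]
foot plane [ 0.23 -0.01 76.85]
[14.2  -1.   79.99]
[411 122  25  48 181] [581.12 255.34  73.86]
[139 263  33  25 499] [628.05  43.38  54.37]
[-1.17  0.16 96.7 ]
```

```bash
python3 - <<'E'
from h import *
np.set_printoptions(precision=2,suppress=True)
P=np.load("w2.npy");s=manip.read_state();im=cv2.imread("pics/w2.png");H=cv2.cvtColor(im,cv2.COLOR_BGR2HSV)
M=R.from_euler('xyz',s["tcp_rot"]).as_matrix();T=(P-s["eef_pos"])@M
g=(H[...,0]>12)&(H[...,0]<32)&(H[...,1]>110)&(np.abs(T[...,:2]).max(-1)<45)
for r in range(202,330,6):
    c=np.where(g[r,272:292])[0]+272
    if len(c):print(r,np.median(T[r,c],0))
for r in (215,225,235):
    c=np.where(g[r])[0];print(r,[T[r,i] for i in (c[4],c[len(c)//4],c[len(c)//2],c[3*len(c)//4],c[-5])])
E
```

```text
208 [23.88  0.23 83.11]
214 [21.2   0.23 81.84]
220 [18.51  0.22 80.68]
226 [15.94  0.22 79.18]
232 [13.47  0.21 77.46]
238 [10.8  -0.02 76.39]
244 [15.15  0.07 57.6 ]
250 [15.1   0.03 51.15]
256 [15.12 -0.01 45.1 ]
262 [14.21 -0.04 41.54]
268 [12.56 -0.04 39.77]
274 [10.98 -0.05 37.9 ]
280 [ 9.37 -0.05 36.17]
286 [ 7.83 -0.06 34.39]
292 [ 5.67 -0.06 33.73]
298 [ 3.29 -0.06 33.39]
304 [ 0.99 -0.04 32.87]
310 [-1.77 -0.04 33.01]
316 [-5.02 -0.02 33.73]
322 [-8.41 -0.   34.51]
215 [array([ 20.04, -14.84,  84.01]), array([20.92, -8.74, 81.06]), array([20.71, -0.99, 81.78]), array([20.51,  6.84, 82.47]), array([20.36, 12.27, 82.94])]
225 [array([ 15.08, -18.89,  83.18]), array([ 16.11, -10.71,  80.16]), array([16.64, -0.5 , 78.61]), array([16.33,  9.18, 79.51]), array([14.98, 17.46, 83.53])]
235 [array([  9.97, -21.54,  82.63]), array([ 11.47, -12.17,  78.67]), array([11.87, -0.98, 77.64]), array([10.78, 10.84, 80.57]), array([10.42, 19.91, 81.43])]
```

Symmetry and the vertical drum face (tool x constant at 15.1) show the finial is held upright. Lowering it.

Call:
jog_arm(
  steps=[
    [-1, 0, 25, 0, 0, 0, 0],
    [-1, 0, 50, 0, 0, 0, 0],
    [-1, 0, 72, 0, 0, 0, 0],
    [-1, 0, 87, 0, 0, 0, 0],
    [-1, 0, 94, 0, 0, 0, 0],
    [-1, 0, 97, 0, 0, 0, 0],
    [-1, 0, 98.5, 0, 0, 0, 0],
    [-1, 0, 98.5, 0, 0, 0, 0],
  ],
)

```text
time: 9.0
eef_pos: [611.9, 151.6, 100.1]
tcp_rot: [3.141, 0.001, 2.872]
force: [0.2, 0.6, -1.1]
width: 30.6
finger_force: 35.0
```

Call:
jog_arm(
  steps=[
    [0, 0, 0.5, 0, 0, 0, 0],
    [0, 0, 0.5, 0, 0, 0, 0],
    [0, 0, 0.5, 0, 0, 0, 0.7],
    [0, 0, 0.5, 0, 0, 0, 0.8],
    [0, 0, 0.5, 0, 0, 0, 0.9],
    [0, 0, 0.5, 0, 0, 0, 0.9],
    [0, 0, 0.5, 0, 0, 0, 0.9],
    [0, 0, 0.5, 0, 0, 0, 0.9],
  ],
)

```text
time: 10.0
eef_pos: [611.5, 151.5, 98.9]
tcp_rot: [3.142, -0.0, 2.872]
force: [0.4, 0.4, -0.4]
width: 76.7
finger_force: 0.0
```

Call:
jog_arm(
  steps=[
    [0, 0, -10, 0, 0, 0, 0.9],
    [0, 0, -30, 0, 0, 0, 0.9],
    [0, 0, -55, 0, 0, 0, 0.9],
    [0, 0, -85, 0, 0, 0, 0.9],
    [0, 0, -115, 0, 0, 0, 0.9],
    [0, 0, -140, 0, 0, 0, 0.5],
    [0, 0, -155, 0, 0, 0, 0],
    [0, 0, -160, 0, 0, 0, 0],
  ],
)

```text
time: 11.0
eef_pos: [611.8, 151.6, 261.0]
tcp_rot: [3.14, 0.003, 2.872]
force: [0.6, 0.3, 0.1]
width: 22.4
finger_force: 0.0
```

```bash
python3 - <<'E'
from h import *
np.set_printoptions(precision=1,suppress=True)
im,P,s=wrist_cloud();save(im,"w3")
print(s["time"],s["eef_pos"],s["tcp_rot"],s["joint_positions"])
x,y,z=np.moveaxis(P,-1,0);H=cv2.cvtColor(im["pixels"],cv2.COLOR_RGB2HSV)
g=(abs(x-611)<40)&(abs(y-151)<40)
for a,b in((40,56),(62,75)):
    m=g&(z>a)&(z<b);q=P[m];print(m.sum(),q.mean(0),(q.min(0)+q.max(0))/2,q.max(0)-q.min(0))
m=(H[...,0]>100)&(H[...,0]<125)&(H[...,1]>120)&(z<12)&(z>-5)&(abs(x-611)<110)&(abs(y-152)<220)
print("plate",cv2.minAreaRect(P[m][:,:2].astype(np.float32)))
m=(z>45)&(z<95)&(abs(x-611)<110)&(abs(y-152)<220)&~g
k,l,st,c=cv2.connectedComponentsWithStats(m.astype(np.uint8))
for i in range(1,k):
    if st[i,4]>100:print(st[i,4],cv2.minAreaRect(P[l==i][:,:2].astype(np.float32)))
# pad target & timer direction
print(delta([601,-208,240]))
E
```

```text
11.0 [611.8 151.6 261. ] [3.1 0.  2.9] [ 0.2  0.3  1.2  0.   1.6 -1.1]
107 [600.1 153.8  49.2] [609.9 151.1  48.2] [28.  31.5 15.7]
548 [611.3 151.3  64.7] [611.5 151.2  65.1] [23.6 23.8  6.1]
plate ((611.6749267578125, 150.72901916503906), (107.7525634765625, 356.1537780761719), 14.097610473632812)
3797 ((576.8795166015625, 286.41387939453125), (47.30866241455078, 66.22476196289062), 15.107617378234863)
2884 ((645.3368530273438, 14.488395690917969), (46.785888671875, 66.64154052734375), 13.91192626953125)
[ -85.4 -349.4   20.3]
```

View pics/w3.png

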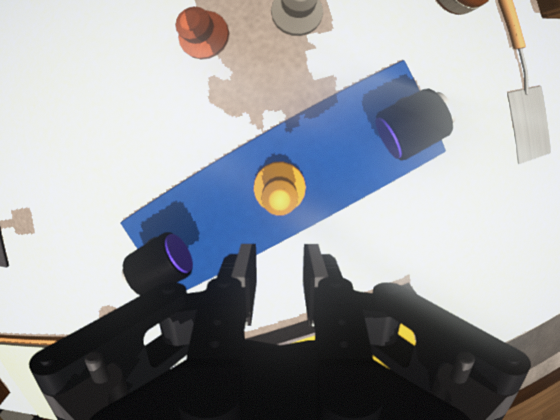

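The finial stands at (611.4, 151.2), with the plate centre at (611.6, 150.7), upright and released. On to the lever.

Call:
jog_arm(
  steps=[
    [-8, -32, 0, 0, 0, 0, 0],
    [-21, -84, 0, 0, 0, 0, 0],
    [-36, -142, 0, 0, 0, 0, 0],
    [-50, -200, 5, 0, 0, 0, 0],
    [-65, -258, 10, 0, 0, 0, 0],
    [-77, -308, 15, 0, 0, 0, 0],
    [-84, -335, 20, 0, 0, 0, 0],
    [-87, -348, 20, 0, 0, 0, 0],
  ],
)

```text
time: 12.05
eef_pos: [601.7, -208.5, 236.6]
tcp_rot: [3.141, -0.004, 2.87]
force: [-0.0, -0.1, -0.1]
width: 0.1
finger_force: 0.0
```

Call:
jog_arm(
  steps=[
    [0, 0, 0, 0, 0, 0, 0],
    [0, 0, 0, 0, 0, 0, 0],
    [0, 0, 0, 0, 0, 0, 0],
    [0, 0, 0, 0, 0, 0, 0],
    [0, 0, 0, 0, 0, 0, 0],
    [0, 0, 0, 0, 0, 0, 0],
    [0, 0, 0, 0, 0, 0, 0],
    [0, 0, 0, 0, 0, 0, 0],
  ],
)

```text
time: 13.05
eef_pos: [602.6, -207.2, 238.9]
tcp_rot: [3.142, -0.0, 2.872]
force: [-0.5, -0.1, -0.3]
width: 0.1
finger_force: 0.0
```

```bash
python3 - <<'E'
from h import *
np.set_printoptions(precision=1,suppress=True)
im,P,s=wrist_cloud();save(im,"w4")
print(s["time"],s["eef_pos"],s["tcp_rot"],s["width"],s["joint_positions"])
x,y,z=np.moveaxis(P,-1,0);H=cv2.cvtColor(im["pixels"],cv2.COLOR_RGB2HSV)
m=((H[...,0]<8)|(H[...,0]>172))&(H[...,1]>150)&(abs(x-603)<60)&(abs(y+209)<60)&(z>90)
q=P[m];print("pad",m.sum(),q.mean(0),cv2.minAreaRect(q[:,:2].astype(np.float32)),np.percentile(q[:,2],[2,98]))
r,c=np.where(m);print(r.min(),r.max(),c.min(),c.max())
d=np.c_[q[:,:2],np.ones(len(q))];print(np.linalg.lstsq(d,q[:,2],rcond=None)[0])
m=(z>104)&(z<120)&(abs(x-530)<80)&(abs(y+330)<90);q=P[m];print("housing",m.sum(),cv2.minAreaRect(q[:,:2].astype(np.float32)))
E
```

```text
13.05 [ 602.6 -207.2  238.9] [ 3.1 -0.   2.9] 0.11060701904030307 [-0.4  0.3  1.2  0.   1.6 -1.7]
pad 2181 [ 601.  -210.3  130.7] ((601.0406494140625, -214.68748474121094), (55.40906524658203, 33.383880615234375), 76.16399383544922) [122.6 170.1]
206 419 109 315
[ -0.1   0.4 258.7]
housing 10296 ((547.46728515625, -305.41143798828125), (154.17979431152344, 65.23165130615234), 73.31890869140625)
```

View pics/w4.png

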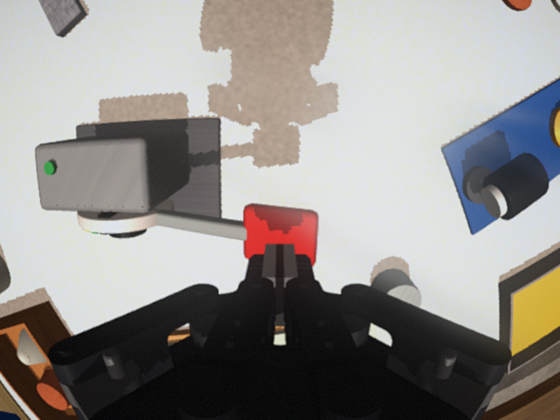

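The pad at cols 245–318 lies centred beneath the closed fingertips (col 281). I'll press down, shifted slightly outward along the lever.

Call:
jog_arm(
  steps=[
    [0, 5, 15, 0, 0, 0, 0],
    [0, 5, 30, 0, 0, 0, 0],
    [0, 5, 44, 0, 0, 0, 0],
    [0, 5, 58, 0, 0, 0, 0],
    [0, 5, 72, 0, 0, 0, 0],
    [0, 5, 86, 0, 0, 0, 0],
    [0, 5, 100, 0, 0, 0, 0],
    [0, 5, 108, 0, 0, 0, 0],
  ],
)

```text
time: 14.1
eef_pos: [603.8, -203.2, 130.4]
tcp_rot: [-3.139, 0.0, 2.872]
force: [-1.2, -1.1, 4.8]
width: -0.2
finger_force: 2.6
```

Call:
jog_arm(
  steps=[
    [0, 0, 2, 0, 0, 0, 0],
    [0, 0, 4, 0, 0, 0, 0],
    [0, 0, 6, 0, 0, 0, 0],
    [0, 0, 6, 0, 0, 0, 0],
    [0, 0, 6, 0, 0, 0, 0],
    [0, 0, 6, 0, 0, 0, 0],
    [0, 0, 6, 0, 0, 0, 0],
    [0, 0, 6, 0, 0, 0, 0],
  ],
)

```text
time: 15.1
eef_pos: [604.0, -202.3, 125.0]
tcp_rot: [-3.142, 0.0, 2.872]
force: [0.3, -1.2, 3.9]
width: 0.5
finger_force: 1.7
```

```bash
python3 - <<'E'
from h import *
np.set_printoptions(precision=1,suppress=True)
s=manip.read_state();print(s["time"],s["eef_pos"],s["force"],s["moment"])
im=cam("side");P=cloud(im);c=im["pixels"][180:400,260:480];cv2.imwrite("pics/s2.png",cv2.resize(cv2.cvtColor(c,cv2.COLOR_RGB2BGR),None,fx=2.7,fy=2.7))
x,y,z=np.moveaxis(P,-1,0);H=cv2.cvtColor(im["pixels"],cv2.COLOR_RGB2HSV)
m=((H[...,0]<8)|(H[...,0]>172))&(H[...,1]>150)&(abs(x-603)<60)&(abs(y+209)<60)&(z>15)
q=P[m];print("pad",m.sum(),q.mean(0),np.percentile(q,[2,98],axis=0))
E
```

```text
15.1 [ 604.  -202.3  125. ] [ 0.3 -1.2  3.9] [-0.3  0.1  0. ]
pad 106 [ 597.5 -213.7   56.2] [[ 581.2 -240.3   46.4]
 [ 616.6 -185.7  112. ]]
```

View pics/s2.png

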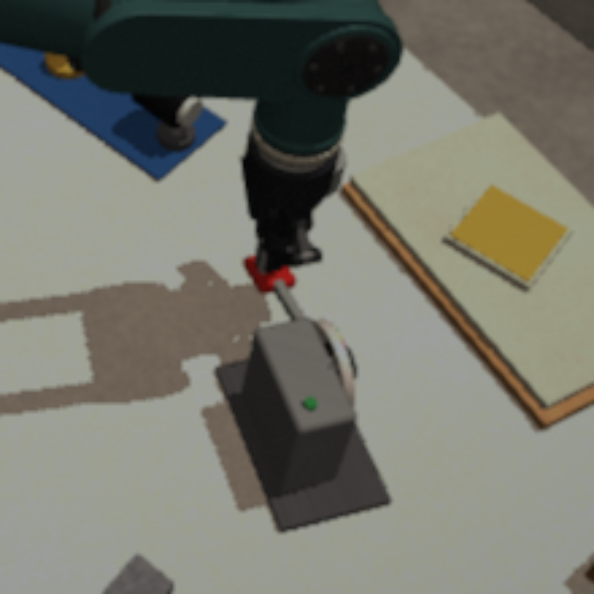

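The fingers are on the pad and the lever is going down (4 N). Continuing in small steps to the stop.

Call:
jog_arm(
  steps=[
    [0, 0, 1, 0, 0, 0, 0],
    [0, 0, 2, 0, 0, 0, 0],
    [0, 0, 3, 0, 0, 0, 0],
    [0, 0, 4, 0, 0, 0, 0],
    [0, 0, 5, 0, 0, 0, 0],
    [0, 0, 6, 0, 0, 0, 0],
    [0, 0, 6, 0, 0, 0, 0],
    [0, 0, 6, 0, 0, 0, 0],
  ],
)

```text
time: 16.15
eef_pos: [603.9, -202.3, 119.0]
tcp_rot: [3.141, -0.0, 2.872]
force: [-0.2, -1.0, 4.6]
width: -0.0
finger_force: 1.8
```

Call:
jog_arm(
  steps=[
    [0, 0, 1, 0, 0, 0, 0],
    [0, 0, 2, 0, 0, 0, 0],
    [0, 0, 3, 0, 0, 0, 0],
    [0, 0, 3, 0, 0, 0, 0],
    [0, 0, 3, 0, 0, 0, 0],
    [0, 0, 3, 0, 0, 0, 0],
    [0, 0, 3, 0, 0, 0, 0],
    [0, 0, 3, 0, 0, 0, 0],
  ],
)

```text
time: 17.15
eef_pos: [604.0, -202.4, 116.1]
tcp_rot: [-3.141, 0.0, 2.872]
force: [0.4, -1.4, 5.6]
width: 0.2
finger_force: 2.3
```

Call:
jog_arm(
  steps=[
    [0, 0, 0.5, 0, 0, 0, 0],
    [0, 0, 1, 0, 0, 0, 0],
    [0, 0, 1.5, 0, 0, 0, 0],
    [0, 0, 2, 0, 0, 0, 0],
    [0, 0, 2, 0, 0, 0, 0],
    [0, 0, 2, 0, 0, 0, 0],
    [0, 0, 2, 0, 0, 0, 0],
    [0, 0, 2, 0, 0, 0, 0],
  ],
)

```text
time: 18.15
eef_pos: [604.0, -202.6, 114.5]
tcp_rot: [-3.141, 0.001, 2.872]
force: [-1.2, -2.0, 6.2]
width: -0.1
finger_force: 2.6
```

Call:
jog_arm(
  steps=[
    [0, 0, 0.5, 0, 0, 0, 0],
    [0, 0, 1, 0, 0, 0, 0],
    [0, 0, 1.5, 0, 0, 0, 0],
    [0, 0, 2, 0, 0, 0, 0],
    [0, 0, 2, 0, 0, 0, 0],
    [0, 0, 2, 0, 0, 0, 0],
    [0, 0, 2, 0, 0, 0, 0],
    [0, 0, 2, 0, 0, 0, 0],
  ],
)

```text
time: 19.15
eef_pos: [604.1, -202.6, 112.7]
tcp_rot: [-3.141, 0.001, 2.872]
force: [-1.7, -2.0, 7.1]
width: 0.0
finger_force: 2.9
```

Call:
jog_arm(
  steps=[
    [0, 0, 0.5, 0, 0, 0, 0],
    [0, 0, 1, 0, 0, 0, 0],
    [0, 0, 1.5, 0, 0, 0, 0],
    [0, 0, 2, 0, 0, 0, 0],
    [0, 0, 2, 0, 0, 0, 0],
    [0, 0, 2, 0, 0, 0, 0],
    [0, 0, 2, 0, 0, 0, 0],
    [0, 0, 2, 0, 0, 0, 0],
  ],
)

```text
time: 20.15
eef_pos: [604.2, -202.8, 111.8]
tcp_rot: [-3.141, 0.002, 2.872]
force: [-3.2, -0.6, 11.1]
width: -0.1
finger_force: 4.6
```

Call:
jog_arm(
  steps=[
    [0, 0, 0.5, 0, 0, 0, 0],
    [0, 0, 1, 0, 0, 0, 0],
    [0, 0, 1.5, 0, 0, 0, 0],
    [0, 0, 1.5, 0, 0, 0, 0],
    [0, 0, 1.5, 0, 0, 0, 0],
    [0, 0, 1.5, 0, 0, 0, 0],
    [0, 0, 1.5, 0, 0, 0, 0],
    [0, 0, 1.5, 0, 0, 0, 0],
  ],
)

```text
time: 21.15
eef_pos: [604.2, -202.9, 111.6]
tcp_rot: [-3.14, 0.002, 2.872]
force: [-3.7, -0.3, 15.6]
width: 0.1
finger_force: 6.5
```

The tool has stalled at tip height 38.6 mm (39 mm expected at the bottom) and the force has risen to 15.6 N, so the lever is at its stop. Handing in.

```bash
python3 -c "
from station import manip
s=manip.read_state();print(s['time'],s['eef_pos'],s['force']);print(manip.hand_in())"
```

```text
21.15 [ 604.18147363 -202.85320809  111.55101295] [-3.71059656 -0.26485159 15.56061783]
the job is handed in; nothing more can be done
None
```

I handed the job in at 21.15 s of the 48 s allowed: the gold finial stands released on the plate, measured within 1 mm of its middle, and the fingertips are holding the timer lever down at its bottom stop.

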